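# Shut the dish drawer and hold the incubator door's hinge in line

### The arm

A 6-joint arm with a two-finger parallel gripper is mounted at the origin on the work surface. World frame = base frame: x ahead of the robot, y to its left, z up, the work surface at z = 0. Lengths are in m, angles in rad, forces in N, time in s.
With the tool pointing down it reaches from about 0.35 to 0.975 m from the base axis. Payload 4.9 kg.
Tool frame: the origin (TCP) lies midway between the tips of the shut fingers; the grasp point (between the pads) lies 19 mm behind it; z points along the fingers, y is the line along which they close (so a half turn about z gives the same grasp; the last joint's range is limited). The gripper opens to 85 mm and grips with 20 to 120 N. Pads are 22 mm wide; open, the fingers measure 114 mm over their backs; the gripper's body (76 mm by 85 mm) begins 54 mm behind the grasp point. The pads swing forward as they close: fully open they stand 13 mm farther back than shut.
Start: joints at [1.218, 0.053, 1.613, -0, 1.476, -0.119], TCP at [0.145, 0.608, 0.231] pointing down, gripper open.
Joint ranges: [-3.01, 3.01], [-1.01, 2.22], [0.06, 2.58], [-1.02, 4.17], [0.09, 2.62], [-3.14, 3.14]. Speed limits (rad/s): [2.57, 2.57, 3.14, 3.14, 3.14, 3.14].

### API

Orientations are given as a rotation vector (axis times angle).
In Python, from station import ctrl gives the robot as it stands.
- The arm moves only by the tool step_arm, never from a script. Its argument "targets" is a list of rows, each an object with "travel": the shift along the world's x, y, z as a fraction of full scale, a list of three; "angular": the turn, a rotation vector about the world's x, y, z as a fraction of full scale, a list of three; "gripper": the opening, from 0 (shut) to 1 (fully open). In form: [{"travel": [x, y, z], "angular": [rx, ry, rz], "gripper": gripper}, ...]. A call has 1 to 10 rows; each row is the pose to reach, as a shift and turn from the pose commanded when the call began; what a row does not reach only later rows make up. Full scale, the value 1, is 0.6 m for a shift and pi/4 rad for a turn. A row lasts 1/10 s, in which the tool goes at most 50 mm and 8.59 degrees, less where a joint would pass 70% of its speed; a pose out of reach is approached as far as the arm can. A call with a number of a shift or a turn outside -1 to 1 is refused whole. A call with a gripper value outside its range is refused whole. The fingers move at their own pace and stop on an object; "squeeze" is the grip in N (left out, the last holds). Time passes only in rows, so rows that repeat a pose let the fingers close. It gives the time, the measured TCP pose, the force, the opening and the grip force at its end, in the units of the state.
- ctrl.get_obs(): the state, without advancing time (a new reading comes with each control period).
- ctrl.get_image(name): name is "side" or "top"; returns a dict with "img" (480x640x3 uint8, red, green, blue), "fx", "fy", "cx", "cy" (pixels), "rvec" (rotation vector, rad) and "tvec" (3), from world to camera coordinates, as OpenCV has them. Camera axes: x right, y down, z forward; pixel columns grow to the right and rows downward; lengths in m; the calibration is good to about 2 mm. A picture is of the moment at which its call begins. There is no depth.
- ctrl.finish_job(): hands the job in; it is judged then, once.
The state is a dict: "t": time; "q": joint angles; "dq": joint speeds; "effort": joint torques, N m; "tool_pos": TCP position; "tool_rot": TCP orientation; "contact_force": force on the tool from outside, world axes, zero at the start; "wrist_torque": the same for the moment, N m; "opening": finger opening in m; "grip_force": force on a finger pad.
Only numpy, scipy, OpenCV 4.12 (cv2) and the standard library are available. Lean on these libraries where they do the work, as an engineer would, in place of code of your own. Each camera call takes 0.05 s, during which the arm holds its last target. There are 200 camera calls.

### The job

The small incubator's dish drawer has been loaded: first push the drawer fully shut. Then lift the loose door leaf out of its stand and, keeping it upright with the knuckle down, lower it in front of the drawer so that its knuckle comes between the two knuckles on the incubator and the three holes line up for the hinge pin. Finish while still holding it there, steady in the gripper and not resting or leaning on the incubator, ready for a colleague to slide the pin in; leave everything else on the bench where it is.

Things in the scene. Friction and masses are not known exactly. Their poses are not given: they have to be found in the camera images.
- incubator: Fixed grey cabinet, front towards its -x; origin on the bench under the middle of the hinge axis; x into the cabinet, y along the hinge axis, z up. Cabinet x 35 to 200 mm, 160 wide, 116 high; dark foot plate 8 high, from x = -15. In front stand two steel knuckles: tubes 24 mm outside, 12 mm bore, along y, |y| 19 to 47 mm, axis 32 mm above the bench; tops 44 mm.
- jamb_hole (a point): Middle of the 38 mm wide gap between the incubator's two knuckles, on their common axis, 32 mm above the bench; the gap is free down to the foot plate. Axes as incubator (y along the holes).
- drawer (a joint): How far the drawer is out, in m: 0 fully shut, up to 0.09; starts at 0.045 to 0.08. It slides straight along the incubator's x, with about 1.5 N of friction, stays where left, stops dead at 0. While out, it overhangs the hinge knuckles and is in the door leaf's way.
- drawer_front (a point): Middle of the outer face of the plain white drawer front (142 mm wide, from 52 to 104 mm above the bench, no handle); moves with the drawer; shut, the face lies 30 mm behind the hinge axis. Axes as incubator.
- leaf: Loose door leaf, 0.15 to 0.26 kg: plate 100 mm wide (y), 8 thick (x), from 16 to 105 mm above the origin (z), with one steel knuckle under its middle: 24 mm outside, 12 mm bore, 30 long, along y. Origin: middle of the bore. Both faces alike. Starts upright in the stand, knuckle down, plate top 134 mm above the bench, leaning up to 2 degrees.
- stand: Fixed black stand, 70 x 130 mm, holding the leaf upright by the plate's two ends in 10 mm wide grooves along its y, open above; posts 85 mm high, 64 mm clear between them. Origin under its middle, on the bench. The leaf lifts straight up and is clear of it when 70 mm higher.
- pin_tray: Bystander, not to be disturbed: white open tray 130 x 45 x 14 mm with the steel hinge pin (8 mm thick, 105 mm long) lying in it; stays where it is. Origin at the centre of its underside.
- dish: Bystander, not to be disturbed: closed clear round culture dish, 58 mm across, 16 mm high. Origin at the centre of its underside.
- jar: Bystander, not to be disturbed: amber glass jar, 70 mm across, 100 mm high. Origin at the centre of its underside.
- bottle: Bystander, not to be disturbed: white plastic bottle, 64 mm across, 170 mm high. Origin at the centre of its underside.
- tip_box: Bystander, not to be disturbed: blue box with clear lid, 122 x 87 x 70 mm. Origin at the centre of its underside.
- screwdriver: Bystander, not to be disturbed: screwdriver lying on the bench, 180 mm long. Origin within it.
- beaker: Bystander, not to be disturbed: clear open cup, 64 mm across, 70 mm high. Origin at the centre of its underside.
Not all that is in view belongs to the job. There is more than one size of the leaf; the one meant has the size given above.

How it is judged:
On the way, in this order (a step that is already met when the one before it is completed fails the run):
1. the drawer is fully shut (value of joint drawer below 0.005 m), for 0.2 s.
2. the leaf has been lifted out of its stand by the gripper (distance of leaf from where it was at the start of the episode above 0.06 m and contact force between leaf and the fingers above 1 N), for 0.2 s.
At the end, for the whole second after the job is handed in: Drawer shut within 6 mm; leaf bore within 3 mm of the hinge axis fore-and-aft and in height, within 5 mm of mid-gap along it; holes parallel within 0.07 rad, leaf upright within 0.1 rad; over 2 N from the fingers, under 1 N between leaf and incubator, at rest (value of joint drawer below 0.006 m and x of leaf in the frame of jamb_hole between -0.003 and 0.003 m and z of leaf in the frame of jamb_hole between -0.003 and 0.003 m and y of leaf in the frame of jamb_hole between -0.005 and 0.005 m and angle between the y axis of leaf and the y axis of jamb_hole, either way round below 0.07 rad and angle between leaf's own z axis and vertical below 0.1 rad and contact force between leaf and the fingers above 2 N and contact force between leaf and incubator below 1 N and linear speed of leaf below 0.01 m/s); the arm keeps its last pose, push and grip.
It fails at once if a bystander was disturbed (moved more than 30 mm) (distance of any of pin_tray, dish, jar, bottle, tip_box, screwdriver, beaker from where it was at the start of the episode above 0.03 m).
It also fails if it takes over 56 s, if anything falls off the work surface, if the arm or the gripper's body presses on something with over 40 N, if the wrist force passes 120 N, or if a joint passes its speed limit or range.

## Working session

There is one attempt and no reset: what is moved stays moved. The work goes in short steps, Python scripts to look and compute and a tool call to move; the robot and the scene stay as the last step left them, time stands still between calls to the robot, and variables do not carry over. Pictures are saved under pics/ and viewed, at most 10 in all, crops included, and the job is handed in when it is done.

Besides the shell and the picture viewer there is one more tool, called after "Call:" by a JSON object that holds its "method" and its "body", one argument or row to a line. step_arm: Moves the arm, as the interface text tells. Its arguments: {"type":"object","properties":{"targets":{"type":"array"},"squeeze":{"type":"number"}},"required":["targets"]}

```bash
ls; mkdir -p pics; cat > h.py <<'E'
import numpy as np, cv2, pickle
from station import ctrl
def snap(n,tag):
    d=ctrl.get_image(n); pickle.dump(d,open(f'pics/{tag}.pkl','wb')); cv2.imwrite(f'pics/{tag}.png',d['img'][:,:,::-1]); return d
def load(tag): return pickle.load(open(f'pics/{tag}.pkl','rb'))
def ray(d,u,v):
    R=cv2.Rodrigues(np.array(d['rvec'],float))[0]; t=np.array(d['tvec'],float).ravel()
    r=R.T@np.array([(u-d['cx'])/d['fx'],(v-d['cy'])/d['fy'],1.]); return -R.T@t, r/np.linalg.norm(r)
def atz(d,u,v,z):
    c,r=ray(d,u,v); return c+r*(z-c[2])/r[2]
def tri(*o):
    A=np.zeros((3,3));b=np.zeros(3);L=[]
    for d,u,v in o:
        c,r=ray(d,u,v);P=np.eye(3)-np.outer(r,r);A+=P;b+=P@c;L.append((P,c))
    x=np.linalg.solve(A,b); return x,[round(float(np.linalg.norm(P@(x-c)))*1000,1) for P,c in L]
def proj(d,p):
    return cv2.projectPoints(np.array(p,float).reshape(-1,3),np.array(d['rvec'],float),np.array(d['tvec'],float),np.array([[d['fx'],0,d['cx']],[0,d['fy'],d['cy']],[0,0,1.]]),None)[0].reshape(-1,2)
def crop(tag,x,y,w,h,s,out):
    cv2.imwrite(f'pics/{out}.png',cv2.resize(cv2.imread(f'pics/{tag}.png')[y:y+h,x:x+w],None,fx=s,fy=s,interpolation=cv2.INTER_CUBIC))
E
python3 - <<'E'
from h import *
for n in('top','side'):
    d=snap(n,n+'0'); print(n,ray(d,320,240),d['fx'])
print(ctrl.get_obs())
cv2.imwrite('pics/x.png',np.zeros((2,2)))
E
```

```text
pics
top (array([ 0.32409772, -0.01585253,  1.42094419]), array([ 0.13575244,  0.01683365, -0.99059977])) 534.8670696536508
side (array([0.13209918, 0.94219433, 1.32713573]), array([ 0.23349488, -0.58441945, -0.77713194])) 547.4216273290363
{'t': 0.1, 'q': array([ 1.21804078e+00,  5.32934981e-02,  1.61417568e+00,  9.64180922e-07,
        1.47599960e+00, -1.19021638e-01]), 'dq': array([-0.00074992, -0.00316253, -0.00114771, -0.00043818,  0.00342066,
        0.00021882]), 'effort': array([-3.66280110e-04, -3.94900203e+01, -3.71363604e+01, -1.60820387e-04,
        3.88554996e-03,  4.25832255e-06]), 'tool_pos': array([0.14457084, 0.60746216, 0.23017297]), 'tool_rot': array([-3.66261953e-01, -3.11972559e+00,  2.86464310e-03]), 'contact_force': array([-0.06053876, -0.91813342, -0.46344189]), 'wrist_torque': array([-0.0037239 ,  0.00904105,  0.0257655 ]), 'grip_force': 0.0, 'opening': 0.08565368540785755}[ WARN:0@7.451] global loadsave.cpp:1063 imwrite_ Unsupported depth image for selected encoder is fallbacked to CV_8U.
```

View pics/top0.png

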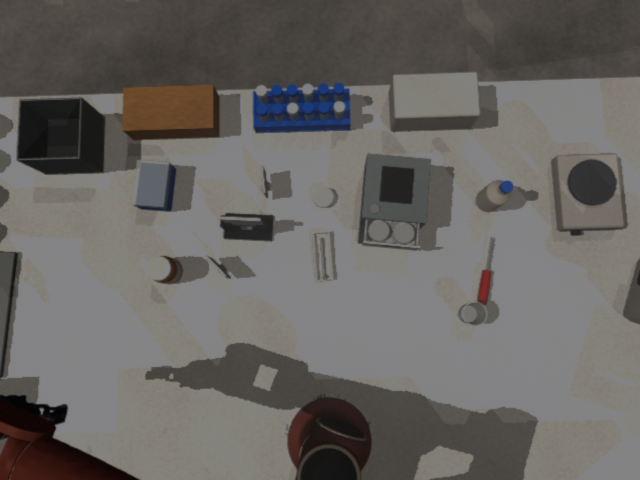

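View pics/side0.png

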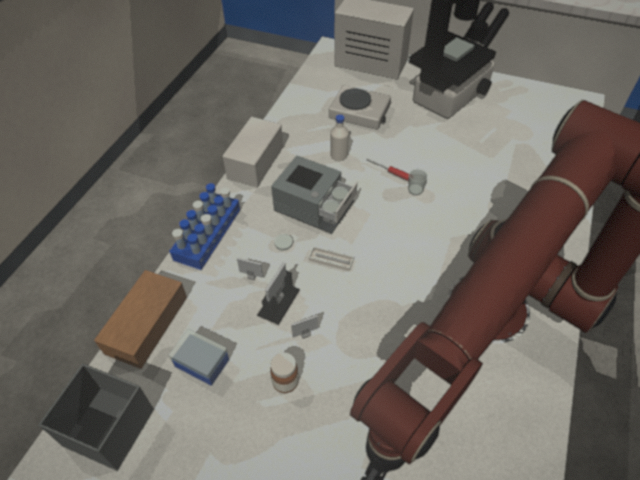

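Top view: the incubator is at about (395,200) with its drawer open toward the robot at (392,235). The black stand with a leaf is at (247,225). Two other leaf-like plates stand free at (267,180) and (220,267). In the side view the stand is at (280,290), and the other leaves are at (253,267) and (308,325). The stand's leaf fits the description; I'll confirm it in enlarged crops.

```bash
python3 -c "
from h import *
crop('top0',205,145,240,170,3.3,'c1'); crop('side0',225,150,145,200,3,'c2')
a=cv2.imread('pics/side0.png')
cv2.imwrite('pics/c2.png',np.hstack([cv2.resize(a[235:345,230:335],None,fx=4,fy=4,interpolation=2)[:, :],cv2.resize(a[150:260,265:360],None,fx=4,fy=4,interpolation=2)]))"
```

```text
(no output)
```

View pics/c1.png

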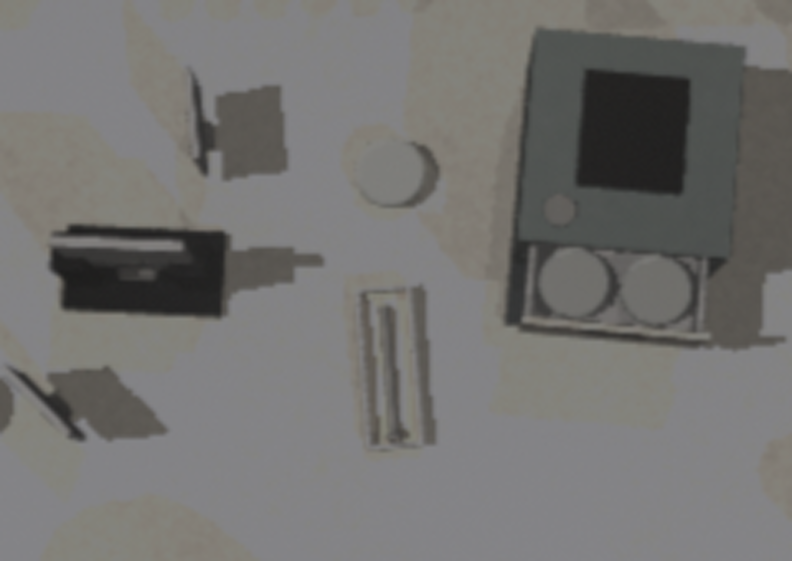

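View pics/c2.png

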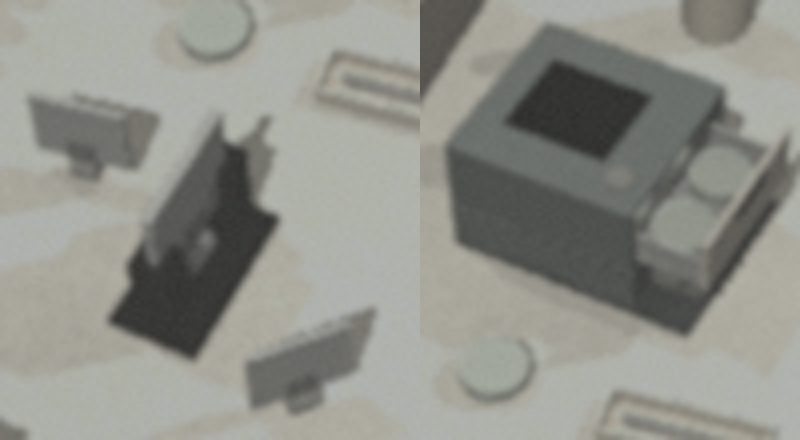

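```bash
cat > m.py <<'E'
from h import *
T=load('top0');S=load('side0')
t=lambda u,v:(T,205+u/3.3-.35,145+v/3.3-.35)
s1=lambda u,v:(S,230+u/4-.4,235+v/4-.4)
s2=lambda u,v:(S,265+(u-420)/4-.4,150+v/4-.4)
np.set_printoptions(precision=4,suppress=True)
if __name__=='__main__':
    for n,a,b,z in [('BL',t(537,28),s2(450,147),.116),('BR',t(745,47),s2(548,25),.116),('FR',t(727,258),s2(722,90),.116),('FL',t(520,240),s2(635,215),.116),
     ('leafL',t(50,238),s1(148,238),.134),('leafR',t(183,243),s1(220,115),.134),
     ('drL',t(522,322),s2(708,252),.104),('drR',t(709,337),s2(788,133),.104)]:
        print(n,tri(a,b),atz(*a,z)[:2],atz(*b,z)[:2])
    for n,p in dict(stand=[(62,312),(220,316)]).items(): print(n,[atz(*t(*q),0.0)[:2] for q in p])
    print('stand side',[atz(*s1(*q),0.01)[:2] for q in [(108,322),(195,358),(280,215)]])
    print('foot',[atz(*t(*q),0.008)[:2] for q in [(506,325)]],atz(*s2(688,335),.004)[:2])
    print('others',tri(t(192,68),s1(160,117)),tri(t(207,172),s1(30,98)), tri(t(5,367),s1(250,365)),tri(t(83,438),s1(375,312)))
E
python3 m.py
```

```text
BL (array([ 0.718 , -0.1196,  0.111 ]), [3.5, 3.5]) [ 0.7201 -0.1185] [ 0.7119 -0.1151]
BR (array([ 0.7004, -0.2777,  0.1083]), [2.1, 2.1]) [ 0.7003 -0.2758] [ 0.6946 -0.2699]
FR (array([ 0.5389, -0.2548,  0.1099]), [0.4, 0.4]) [ 0.5383 -0.2537] [ 0.5365 -0.2488]
FL (array([ 0.5546, -0.1001,  0.1148]), [2.1, 2.1]) [ 0.5564 -0.0996] [ 0.552  -0.0992]
leafL (array([0.5649, 0.2529, 0.1157]), [3.4, 3.4]) [0.5649 0.25  ] [0.5549 0.263 ]
leafR (array([0.5563, 0.1512, 0.1278]), [3.1, 3.1]) [0.5582 0.1511] [0.5509 0.1551]
drL (array([ 0.4954, -0.1004,  0.0959]), [1.7, 1.7]) [ 0.496  -0.0996] [ 0.4913 -0.0938]
drR (array([ 0.4798, -0.2409,  0.0961]), [1.8, 1.8]) [ 0.4807 -0.2392] [ 0.4757 -0.2336]
stand [array([0.5284, 0.2678]), array([0.5214, 0.139 ])]
stand side [array([0.5957, 0.266 ]), array([0.5272, 0.2706]), array([0.5179, 0.1403])]
foot [array([ 0.5064, -0.0927])] [ 0.5053 -0.0908]
others (array([0.6546, 0.1408, 0.0919]), [47.4, 47.4]) (array([0.6608, 0.1509, 0.0836]), [38.9, 38.9]) (array([0.474 , 0.2962, 0.0756]), [2.1, 2.1]) (array([0.4139, 0.2342, 0.083 ]), [5.5, 5.5])
```

The leaf in the stand measures about 101 mm wide, with its top near 0.13 m, so it is the one meant. The free leaf at top (220,267) is only about 86 mm wide, the one at (267,180) looks smaller too, and neither is in a stand. Next I'll fit the incubator and leaf poses with the known geometry.

```bash
cat > fit.py <<'E'
from m import *
from scipy.optimize import least_squares
I=[((.2,.08,.116),t(537,28),s2(450,147)),((.2,-.08,.116),t(745,47),s2(548,25)),((.035,-.08,.116),t(727,258),s2(722,90)),((.035,.08,.116),t(520,240),s2(635,215)),((-.015,.08,.004),t(506,325),s2(688,335)),
 (('d',.071,.104),t(522,322),s2(708,252)),(('d',-.071,.104),t(709,337),s2(788,133))]
L=[((.0,.05,.134),t(50,240),s1(148,238)),((.0,-.05,.134),t(183,245),s1(220,115))]
def w(p,q,d=0):
    x=.030-d if q[0]=='d' else q[0]
    c,s=np.cos(p[2]),np.sin(p[2]); return [p[0]+c*x-s*q[1],p[1]+s*x+c*q[1],q[2]]
def run(v,cams=(1,2)):
    r=[]
    for q,*o in I:
        for k in cams: r+=list(proj(o[k-1][0],w(v[:3],q,v[3]))[0]-o[k-1][1:])
    for q,*o in L:
        for k in cams: r+=list(proj(o[k-1][0],w(v[4:7],q))[0]-o[k-1][1:])
    return np.array(r)
for cams in((1,),(2,),(1,2)):
    s=least_squares(run,[.51,-.17,-.1,.06,.56,.2,-.05],args=(cams,),loss='soft_l1'); print(cams,s.x,'\n',run(s.x,cams).reshape(-1,len(cams)*2).round(1).tolist())
E
python3 fit.py
```

```text
(1,) [ 0.5122 -0.1729 -0.1205  0.0541  0.56    0.2006 -0.0673] 
 [[-0.4, -0.1], [0.2, -0.3], [1.2, 0.4], [-0.8, -0.0], [-0.5, 0.0], [-0.0, -0.3], [0.5, 0.4], [-0.2, -0.0], [0.2, 0.0]]
(2,) [ 0.5076 -0.1688 -0.1209  0.0541  0.5527  0.2097 -0.0583] 
 [[-1.4, 0.0], [-0.3, -0.6], [1.5, -0.4], [-0.7, 1.3], [0.5, 1.0], [-0.1, -0.5], [0.5, -0.5], [0.3, -1.1], [-0.3, 1.4]]
(1, 2) [ 0.5111 -0.1722 -0.1202  0.0545  0.5579  0.2017 -0.0706] 
 [[-0.7, 0.3, -1.9, -1.0], [-0.1, 0.1, -0.9, -1.5], [0.9, 0.8, 0.8, -1.4], [-1.0, 0.4, -1.3, 0.2], [-0.7, 0.4, -0.1, -0.1], [-0.3, 0.3, -0.7, -1.5], [0.3, 0.9, -0.1, -1.5], [-0.7, 0.8, -0.4, -4.2], [-0.3, 1.0, -0.7, -1.3]]
```

Call:
{"method": "step_arm", "body": {
  "targets": [
    {"travel":[0.508,-0.512,0],"angular":[0,0,0.145],"gripper":0},
    {"travel":[0.508,-0.512,0],"angular":[0,0,0.145],"gripper":0},
    {"travel":[0.508,-0.512,0],"angular":[0,0,0.145],"gripper":0},
    {"travel":[0.508,-0.512,0],"angular":[0,0,0.145],"gripper":0},
    {"travel":[0.508,-0.512,0],"angular":[0,0,0.145],"gripper":0},
    {"travel":[0.508,-0.512,0],"angular":[0,0,0.145],"gripper":0},
    {"travel":[0.508,-0.512,0],"angular":[0,0,0.145],"gripper":0},
    {"travel":[0.508,-0.512,0],"angular":[0,0,0.145],"gripper":0},
    {"travel":[0.508,-0.512,0],"angular":[0,0,0.145],"gripper":0},
    {"travel":[0.508,-0.512,0],"angular":[0,0,0.145],"gripper":0}
  ],
  "squeeze": 60
}}

```text
t: 1.1
tool_pos: [0.4517, 0.2979, 0.2307]
tool_rot: [-0.197, -3.135, 0.002]
contact_force: [-0.8, 1.0, -0.5]
opening: -0.0002
grip_force: 0.0
```

Call:
{"method": "step_arm", "body": {
  "targets": [
    {"travel":[-0.03,-0.771,0],"angular":[0,0,0],"gripper":0},
    {"travel":[-0.03,-0.771,0],"angular":[0,0,0],"gripper":0},
    {"travel":[-0.03,-0.771,0],"angular":[0,0,0],"gripper":0},
    {"travel":[-0.03,-0.771,0],"angular":[0,0,0],"gripper":0},
    {"travel":[-0.03,-0.771,0],"angular":[0,0,0],"gripper":0},
    {"travel":[-0.03,-0.771,0],"angular":[0,0,0],"gripper":0},
    {"travel":[-0.03,-0.771,0],"angular":[0,0,0],"gripper":0},
    {"travel":[-0.03,-0.771,0],"angular":[0,0,0],"gripper":0},
    {"travel":[-0.03,-0.771,0],"angular":[0,0,0],"gripper":0},
    {"travel":[-0.03,-0.771,0],"angular":[0,0,0],"gripper":0}
  ]
}}

```text
t: 2.1
tool_pos: [0.4309, -0.1647, 0.231]
tool_rot: [-0.195, -3.135, 0.001]
contact_force: [-0.5, -0.3, -0.5]
opening: 0.0001
grip_force: 0.0
```

Call:
{"method": "step_arm", "body": {
  "targets": [
    {"travel":[0,0,-0.08],"angular":[0,0,0],"gripper":0},
    {"travel":[0,0,-0.16],"angular":[0,0,0],"gripper":0},
    {"travel":[0,0,-0.22],"angular":[0,0,0],"gripper":0},
    {"travel":[0,0,-0.26],"angular":[0,0,0],"gripper":0},
    {"travel":[0,0,-0.27],"angular":[0,0,0],"gripper":0},
    {"travel":[0,0,-0.27],"angular":[0,0,0],"gripper":0},
    {"travel":[0,0,-0.27],"angular":[0,0,0],"gripper":0}
  ]
}}

```text
t: 2.8
tool_pos: [0.4328, -0.1619, 0.0709]
tool_rot: [0.187, 3.134, -0.002]
contact_force: [-0.1, -0.3, 0.2]
opening: -0.0001
grip_force: 0.0
```

```bash
python3 - <<'E'
from h import *
np.set_printoptions(precision=4,suppress=True)
o=ctrl.get_obs(); print({k:o[k] for k in('t','q','tool_pos','tool_rot','contact_force')})
snap('top','top1');snap('side','side1')
a=cv2.imread('pics/top1.png');b=cv2.imread('pics/side1.png')
cv2.imwrite('pics/c3.png',np.hstack([cv2.resize(a[145:275,340:440],None,fx=4,fy=4,interpolation=2),cv2.resize(b[130:260,265:365],None,fx=4,fy=4,interpolation=2)]))
E
```

```text
{'t': 2.8, 'q': array([-0.5193, -0.1904,  2.1246,  0.0002,  1.2048, -1.971 ]), 'tool_pos': array([ 0.4328, -0.1619,  0.0709]), 'tool_rot': array([ 0.187 ,  3.1337, -0.0015]), 'contact_force': array([-0.0567, -0.282 ,  0.214 ])}
```

View pics/c3.png

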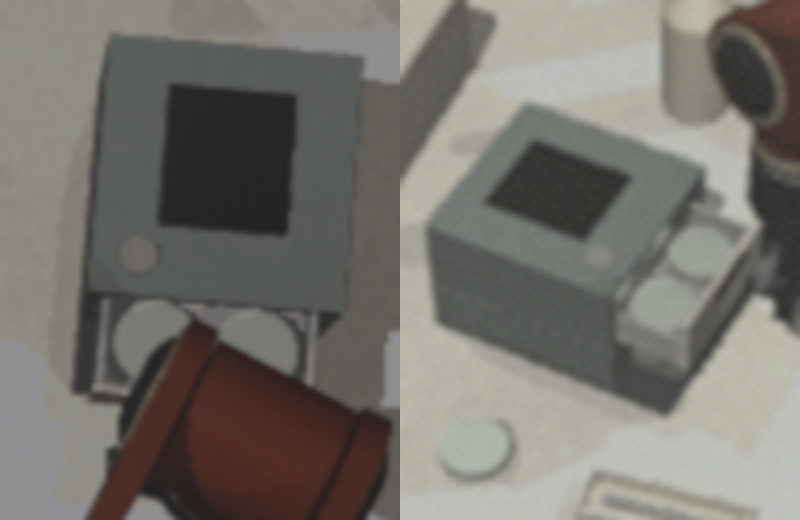

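Both views show the closed fingers standing just in front of the drawer's white front and clear of it (top crop (120,470), side crop (765,270)). I'll push along the incubator's x.

Call:
{"method": "step_arm", "body": {
  "targets": [
    {"travel":[0.025,-0.003,0],"angular":[0,0,0],"gripper":0},
    {"travel":[0.045,-0.0054,0],"angular":[0,0,0],"gripper":0},
    {"travel":[0.06,-0.0072,0],"angular":[0,0,0],"gripper":0},
    {"travel":[0.075,-0.009,0],"angular":[0,0,0],"gripper":0},
    {"travel":[0.09,-0.0108,0],"angular":[0,0,0],"gripper":0},
    {"travel":[0.105,-0.0126,0],"angular":[0,0,0],"gripper":0},
    {"travel":[0.12,-0.0144,0],"angular":[0,0,0],"gripper":0},
    {"travel":[0.135,-0.0162,0],"angular":[0,0,0],"gripper":0},
    {"travel":[0.148,-0.0178,0],"angular":[0,0,0],"gripper":0},
    {"travel":[0.148,-0.0178,0],"angular":[0,0,0],"gripper":0}
  ]
}}

```text
t: 3.9
tool_pos: [0.5217, -0.1727, 0.0695]
tool_rot: [0.188, 3.135, -0.0]
contact_force: [0.3, 1.5, -0.1]
opening: 0.0
grip_force: 0.0
```

Call:
{"method": "step_arm", "body": {
  "targets": [
    {"travel":[0.004,-0.0005,0],"angular":[0,0,0],"gripper":0},
    {"travel":[0.006,-0.0007,0],"angular":[0,0,0],"gripper":0},
    {"travel":[0.008,-0.001,0],"angular":[0,0,0],"gripper":0},
    {"travel":[0.008,-0.001,0],"angular":[0,0,0],"gripper":0}
  ]
}}

```text
t: 4.3
tool_pos: [0.525, -0.1729, 0.0691]
tool_rot: [-0.188, -3.136, -0.001]
contact_force: [-0.2, 0.5, 0.5]
opening: 0.0001
grip_force: 0.4
```

Call:
{"method": "step_arm", "body": {
  "targets": [
    {"travel":[0.002,-0.0002,0],"angular":[0,0,0],"gripper":0},
    {"travel":[0.004,-0.0005,0],"angular":[0,0,0],"gripper":0},
    {"travel":[0.004,-0.0005,0],"angular":[0,0,0],"gripper":0}
  ]
}}

```text
t: 4.6
tool_pos: [0.5276, -0.1733, 0.0691]
tool_rot: [-0.188, -3.136, -0.0]
contact_force: [-0.4, 1.5, -0.2]
opening: 0.0
grip_force: 0.5
```

Call:
{"method": "step_arm", "body": {
  "targets": [
    {"travel":[0.002,-0.0002,0],"angular":[0,0,0],"gripper":0},
    {"travel":[0.004,-0.0005,0],"angular":[0,0,0],"gripper":0},
    {"travel":[0.004,-0.0005,0],"angular":[0,0,0],"gripper":0}
  ]
}}

```text
t: 4.9
tool_pos: [0.5289, -0.1735, 0.0691]
tool_rot: [-0.188, -3.133, -0.001]
contact_force: [-5.6, 1.8, 3.1]
opening: 0.0
grip_force: 3.2
```

Call:
{"method": "step_arm", "body": {
  "targets": [
    {"travel":[0.002,-0.0002,0],"angular":[0,0,0],"gripper":0},
    {"travel":[0.004,-0.0005,0],"angular":[0,0,0],"gripper":0},
    {"travel":[0.004,-0.0005,0],"angular":[0,0,0],"gripper":0}
  ]
}}

```text
t: 5.2
tool_pos: [0.5288, -0.1734, 0.0692]
tool_rot: [-0.187, -3.126, -0.002]
contact_force: [-17.8, 3.3, 10.9]
opening: -0.0001
grip_force: 8.7
```

The drawer is against its stop: about 18 N with no further travel, at tool x 0.5288. This agrees with the vision estimate of the hinge at x ≈ 0.510. I'll back off, lift and turn.

Call:
{"method": "step_arm", "body": {
  "targets": [
    {"travel":[-0.06,0.007,0],"angular":[0,0,0],"gripper":0},
    {"travel":[-0.1,0.012,0.02],"angular":[0,0,0],"gripper":0},
    {"travel":[-0.1,0.012,0.1],"angular":[0,0,0],"gripper":0},
    {"travel":[-0.1,0.012,0.18],"angular":[0,0,0],"gripper":0},
    {"travel":[-0.1,0.012,0.28],"angular":[0,0,-0.967],"gripper":1},
    {"travel":[-0.1,0.012,0.28],"angular":[0,0,-0.967],"gripper":1},
    {"travel":[-0.1,0.012,0.28],"angular":[0,0,-0.967],"gripper":1},
    {"travel":[-0.1,0.012,0.28],"angular":[0,0,-0.967],"gripper":1},
    {"travel":[-0.1,0.012,0.28],"angular":[0,0,-0.967],"gripper":1},
    {"travel":[-0.1,0.012,0.28],"angular":[0,0,-0.967],"gripper":1}
  ]
}}

```text
t: 6.2
tool_pos: [0.4729, -0.1671, 0.2379]
tool_rot: [1.337, 2.841, -0.0]
contact_force: [-0.5, 0.6, -0.0]
opening: 0.0847
grip_force: 0.0
```

Call:
{"method": "step_arm", "body": {
  "targets": [
    {"travel":[0.144,0.614,0],"angular":[0,0,-0.967],"gripper":1},
    {"travel":[0.144,0.614,0],"angular":[0,0,-0.967],"gripper":1},
    {"travel":[0.144,0.614,0],"angular":[0,0,-0.967],"gripper":1},
    {"travel":[0.144,0.614,0],"angular":[0,0,-0.967],"gripper":1},
    {"travel":[0.144,0.614,0],"angular":[0,0,-0.967],"gripper":1},
    {"travel":[0.144,0.614,0],"angular":[0,0,-0.967],"gripper":1},
    {"travel":[0.144,0.614,0],"angular":[0,0,-0.967],"gripper":1},
    {"travel":[0.144,0.614,0],"angular":[0,0,-0.967],"gripper":1},
    {"travel":[0.144,0.614,0],"angular":[0,0,-0.967],"gripper":1},
    {"travel":[0.144,0.614,0],"angular":[0,0,-0.967],"gripper":1}
  ]
}}

```text
t: 7.2
tool_pos: [0.559, 0.203, 0.2372]
tool_rot: [2.29, 2.15, -0.0]
contact_force: [0.1, -0.4, 0.5]
opening: 0.0856
grip_force: 0.0
```

```bash
python3 - <<'E'
from h import *
from scipy.spatial.transform import Rotation as Ro
np.set_printoptions(precision=4,suppress=True)
snap('top','top2');snap('side','side2')
o=ctrl.get_obs(); print(o['t'],o['q'],o['tool_pos'],Ro.from_rotvec(o['tool_rot']).as_matrix())
a=cv2.imread('pics/top2.png');b=cv2.imread('pics/side2.png')
cv2.imwrite('pics/c4.png',np.hstack([cv2.resize(a[145:275,200:300],None,fx=4,fy=4,interpolation=2),cv2.resize(b[220:350,230:330],None,fx=4,fy=4,interpolation=2)]))
E
```

```text
7.3 [ 0.2201 -0.024   1.6805 -0.0006  1.4852  0.2873] [0.5588 0.2009 0.2372] [[ 0.0672  0.9977  0.    ]
 [ 0.9977 -0.0672 -0.0006]
 [-0.0006  0.     -1.    ]]
```

View pics/c4.png

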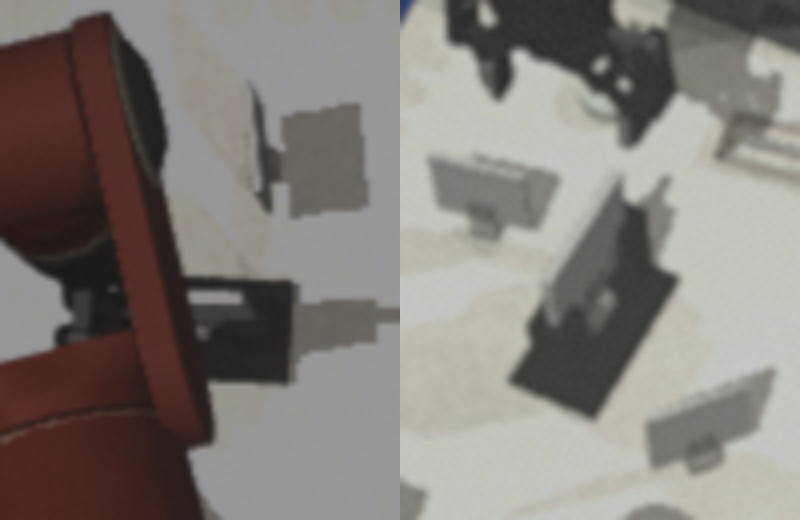

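```bash
python3 - <<'E'
from h import *
d=load('side2'); f=lambda p:[(round(400+(u+.4-230)*4),round((v+.4-220)*4)) for u,v in proj(d,p)]
print('tips inner/outer',f([(.559+.0425,.201,.25),(.559+.057,.197,.25),(.559-.0425,.201,.25),(.559-.057,.201,.25)]))
print('leaf top corners pred',f([(.559+.0034,.2015+.05,.134),(.559-.0034,.2015-.05,.134)]))
E
```

```text
tips inner/outer [(507, 97), (488, 86), (630, 135), (652, 142)]
leaf top corners pred [(545, 281), (616, 169)]
```

The fingertips in the side crop at (495,95) and (630,145) match the prediction within about 2 px, and they straddle the leaf's top edge, which runs (545,285)–(618,170). I'll lower and grip.

Call:
{"method": "step_arm", "body": {
  "targets": [
    {"travel":[0,0,-0.08],"angular":[0,0,0],"gripper":1},
    {"travel":[0,0,-0.14],"angular":[0,0,0],"gripper":1},
    {"travel":[0,0,-0.19],"angular":[0,0,0],"gripper":1},
    {"travel":[0,0,-0.22],"angular":[0,0,0],"gripper":1},
    {"travel":[0,0,-0.24],"angular":[0,0,0],"gripper":1},
    {"travel":[0,0,-0.24],"angular":[0,0,0],"gripper":1},
    {"travel":[0,0,-0.24],"angular":[0,0,0],"gripper":0.4},
    {"travel":[0,0,-0.24],"angular":[0,0,0],"gripper":0.3},
    {"travel":[0,0,-0.24],"angular":[0,0,0],"gripper":0.25},
    {"travel":[0,0,-0.24],"angular":[0,0,0],"gripper":0.25}
  ],
  "squeeze": 20
}}

```text
t: 8.3
tool_pos: [0.5594, 0.2018, 0.0944]
tool_rot: [2.295, 2.144, 0.002]
contact_force: [0.3, -0.2, 0.2]
opening: 0.0282
grip_force: 0.0
```

Call:
{"method": "step_arm", "body": {
  "targets": [
    {"travel":[0,0,0],"angular":[0,0,0],"gripper":0},
    {"travel":[0,0,0],"angular":[0,0,0],"gripper":0},
    {"travel":[0,0,0],"angular":[0,0,0],"gripper":0},
    {"travel":[0,0,0],"angular":[0,0,0],"gripper":0},
    {"travel":[0,0,0],"angular":[0,0,0],"gripper":0}
  ],
  "squeeze": 20
}}

```text
t: 8.8
tool_pos: [0.5584, 0.2018, 0.0937]
tool_rot: [-2.295, -2.144, 0.001]
contact_force: [-5.2, -0.2, 4.8]
opening: 0.008
grip_force: 23.0
```

Call:
{"method": "step_arm", "body": {
  "targets": [
    {"travel":[-0.0025,0,0],"angular":[0,0,0],"gripper":0},
    {"travel":[-0.0025,0,0],"angular":[0,0,0],"gripper":0},
    {"travel":[-0.0025,0,0],"angular":[0,0,0],"gripper":0}
  ],
  "squeeze": 20
}}

```text
t: 9.1
tool_pos: [0.558, 0.2018, 0.0937]
tool_rot: [2.295, 2.144, 0.003]
contact_force: [0.9, 1.2, 3.3]
opening: 0.0079
grip_force: 21.9
```

Call:
{"method": "step_arm", "body": {
  "targets": [
    {"travel":[0,0,0],"angular":[0,0,0],"gripper":0},
    {"travel":[0,0,0],"angular":[0,0,0],"gripper":0},
    {"travel":[0,0,0],"angular":[0,0,0],"gripper":0}
  ],
  "squeeze": 70
}}

```text
t: 9.4
tool_pos: [0.558, 0.2017, 0.0938]
tool_rot: [2.295, 2.144, 0.002]
contact_force: [0.7, 1.0, 3.6]
opening: 0.0069
grip_force: 68.8
```

Call:
{"method": "step_arm", "body": {
  "targets": [
    {"travel":[0,0,0.01],"angular":[0,0,0],"gripper":0},
    {"travel":[0,0,0.03],"angular":[0,0,0],"gripper":0},
    {"travel":[0,0,0.06],"angular":[0,0,0],"gripper":0},
    {"travel":[0,0,0.1],"angular":[0,0,0],"gripper":0},
    {"travel":[0,0,0.14],"angular":[0,0,0],"gripper":0},
    {"travel":[0,0,0.18],"angular":[0,0,0],"gripper":0},
    {"travel":[0,0,0.2],"angular":[0,0,0],"gripper":0},
    {"travel":[0,0,0.2],"angular":[0,0,0],"gripper":0},
    {"travel":[0,0,0.2],"angular":[0,0,0],"gripper":0}
  ]
}}

```text
t: 10.3
tool_pos: [0.5566, 0.2014, 0.2122]
tool_rot: [-2.295, -2.144, 0.003]
contact_force: [-0.7, -0.5, -2.8]
opening: 0.0073
grip_force: 68.8
```

Call:
{"method": "step_arm", "body": {
  "targets": [
    {"travel":[-0.102,-0.619,0],"angular":[0,0,-0.066],"gripper":0},
    {"travel":[-0.102,-0.619,0],"angular":[0,0,-0.066],"gripper":0},
    {"travel":[-0.102,-0.619,0],"angular":[0,0,-0.066],"gripper":0},
    {"travel":[-0.102,-0.619,0],"angular":[0,0,-0.066],"gripper":0},
    {"travel":[-0.102,-0.619,0],"angular":[0,0,-0.066],"gripper":0},
    {"travel":[-0.102,-0.619,0],"angular":[0,0,-0.066],"gripper":0},
    {"travel":[-0.102,-0.619,0],"angular":[0,0,-0.066],"gripper":0},
    {"travel":[-0.102,-0.619,0],"angular":[0,0,-0.066],"gripper":0},
    {"travel":[-0.102,-0.619,0],"angular":[0,0,-0.066],"gripper":0},
    {"travel":[-0.102,-0.619,0],"angular":[0,0,-0.066],"gripper":0}
  ]
}}

```text
t: 11.3
tool_pos: [0.4951, -0.1696, 0.2114]
tool_rot: [-2.349, -2.08, 0.001]
contact_force: [0.1, 1.0, -1.7]
opening: 0.007
grip_force: 68.8
```

Call:
{"method": "step_arm", "body": {
  "targets": [
    {"travel":[0,0,-0.04],"angular":[0,0,0],"gripper":0},
    {"travel":[0,0,-0.08],"angular":[0,0,0],"gripper":0},
    {"travel":[0,0,-0.11],"angular":[0,0,0],"gripper":0},
    {"travel":[0,0,-0.14],"angular":[0,0,0],"gripper":0},
    {"travel":[0,0,-0.15],"angular":[0,0,0],"gripper":0},
    {"travel":[0,0,-0.15],"angular":[0,0,0],"gripper":0}
  ]
}}

```text
t: 11.9
tool_pos: [0.4952, -0.1682, 0.1216]
tool_rot: [-2.346, -2.084, 0.002]
contact_force: [0.7, 0.4, -1.6]
opening: 0.0075
grip_force: 68.7
```

```bash
python3 - <<'E'
from h import *
from scipy.spatial.transform import Rotation as Ro
np.set_printoptions(precision=4,suppress=True)
snap('top','top3');snap('side','side3')
o=ctrl.get_obs(); print(o['t'],o['q'],o['tool_pos'],o['contact_force'],'\n',Ro.from_rotvec(o['tool_rot']).as_matrix())
a=cv2.imread('pics/top3.png');b=cv2.imread('pics/side3.png')
cv2.imwrite('pics/c5.png',np.hstack([cv2.resize(a[145:265,335:435],None,fx=4,fy=5,interpolation=2),cv2.resize(b[140:260,285:365],None,fx=5,fy=5,interpolation=2)]))
E
```

```text
12.0 [-0.4706 -0.0968  1.9449  0.0001  1.2928 -0.3517] [ 0.4966 -0.1694  0.1239] [ 0.4381 -0.4383 -1.5178] 
 [[ 0.1186  0.9929  0.0007]
 [ 0.9929 -0.1186 -0.0002]
 [-0.0002  0.0007 -1.    ]]
```

View pics/c5.png

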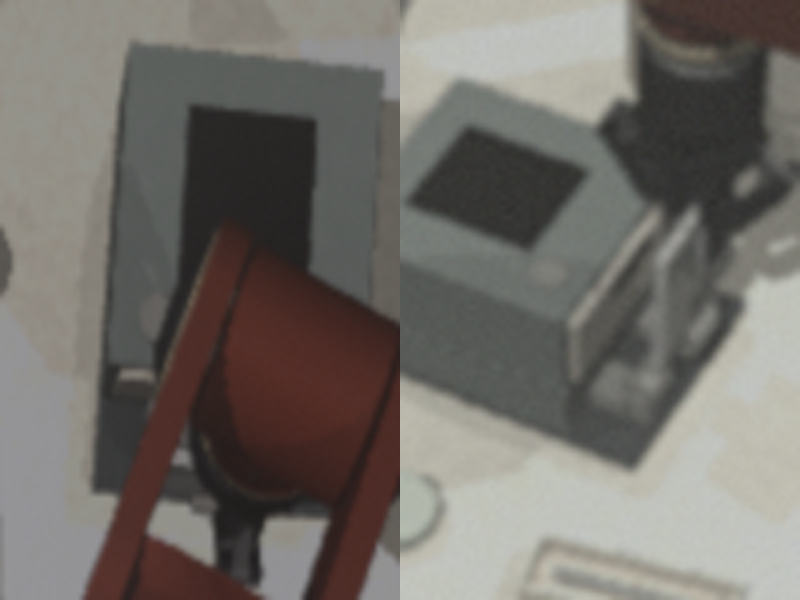

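Side crop: the drawer is shut, with its front flush from (570,350) to (655,210). The leaf hangs upright in front of the knuckles, at (660,330) to (695,205). I'll touch the leaf's face to the drawer front to locate the hinge axis precisely; the plate face should meet it at +26 mm.

Call:
{"method": "step_arm", "body": {
  "targets": [
    {"travel":[0.02,-0.0024,0],"angular":[0,0,0],"gripper":0},
    {"travel":[0.04,-0.0048,0],"angular":[0,0,0],"gripper":0},
    {"travel":[0.052,-0.0062,0],"angular":[0,0,0],"gripper":0},
    {"travel":[0.054,-0.0065,0],"angular":[0,0,0],"gripper":0},
    {"travel":[0.054,-0.0065,0],"angular":[0,0,0],"gripper":0}
  ]
}}

```text
t: 12.5
tool_pos: [0.5287, -0.1738, 0.1231]
tool_rot: [-2.35, -2.084, 0.0]
contact_force: [-1.4, -1.2, -2.1]
opening: 0.0073
grip_force: 68.9
```

Call:
{"method": "step_arm", "body": {
  "targets": [
    {"travel":[0.003,-0.0004,0],"angular":[0,0,0],"gripper":0},
    {"travel":[0.006,-0.0007,0],"angular":[0,0,0],"gripper":0},
    {"travel":[0.006,-0.0007,0],"angular":[0,0,0],"gripper":0}
  ]
}}

```text
t: 12.8
tool_pos: [0.5298, -0.1738, 0.1227]
tool_rot: [-2.347, -2.081, 0.007]
contact_force: [-7.8, 1.3, 2.6]
opening: 0.0073
grip_force: 69.3
```

Call:
{"method": "step_arm", "body": {
  "targets": [
    {"travel":[0.002,-0.0002,0],"angular":[0,0,0],"gripper":0},
    {"travel":[0.002,-0.0002,0],"angular":[0,0,0],"gripper":0}
  ]
}}

```text
t: 13.0
tool_pos: [0.5301, -0.1738, 0.1226]
tool_rot: [-2.345, -2.08, 0.009]
contact_force: [-10.3, 0.1, 3.5]
opening: 0.0068
grip_force: 69.6
```

Call:
{"method": "step_arm", "body": {
  "targets": [
    {"travel":[0.002,-0.0002,0],"angular":[0,0,0],"gripper":0},
    {"travel":[0.002,-0.0002,0],"angular":[0,0,0],"gripper":0}
  ]
}}

```text
t: 13.2
tool_pos: [0.5305, -0.1739, 0.1225]
tool_rot: [-2.344, -2.079, 0.011]
contact_force: [-13.5, 1.6, 5.4]
opening: 0.0073
grip_force: 70.0
```

Call:
{"method": "step_arm", "body": {
  "targets": [
    {"travel":[-0.015,0.0018,0],"angular":[0,0,0],"gripper":0},
    {"travel":[-0.015,0.0018,0],"angular":[0,0,0],"gripper":0},
    {"travel":[-0.015,0.0018,0],"angular":[0,0,0],"gripper":0}
  ]
}}

```text
t: 13.5
tool_pos: [0.526, -0.1734, 0.1236]
tool_rot: [2.35, 2.083, 0.002]
contact_force: [-0.5, 0.7, -2.0]
opening: 0.007
grip_force: 69.0
```

Call:
{"method": "step_arm", "body": {
  "targets": [
    {"travel":[0.005,-0.0006,0],"angular":[0,0,0],"gripper":0},
    {"travel":[0.005,-0.0006,0],"angular":[0,0,0],"gripper":0},
    {"travel":[0.005,-0.0006,0],"angular":[0,0,0],"gripper":0}
  ]
}}

```text
t: 13.8
tool_pos: [0.5287, -0.1737, 0.1233]
tool_rot: [2.35, 2.084, -0.0]
contact_force: [-0.4, -0.3, -1.5]
opening: 0.0072
grip_force: 69.0
```

Call:
{"method": "step_arm", "body": {
  "targets": [
    {"travel":[0.0025,-0.0003,0],"angular":[0,0,0],"gripper":0},
    {"travel":[0.0025,-0.0003,0],"angular":[0,0,0],"gripper":0}
  ]
}}

```text
t: 14.0
tool_pos: [0.5293, -0.1737, 0.123]
tool_rot: [-2.349, -2.083, 0.003]
contact_force: [-3.8, -0.3, -0.7]
opening: 0.0071
grip_force: 69.2
```

Call:
{"method": "step_arm", "body": {
  "targets": [
    {"travel":[0.0025,-0.0003,0],"angular":[0,0,0],"gripper":0},
    {"travel":[0.0025,-0.0003,0],"angular":[0,0,0],"gripper":0}
  ]
}}

```text
t: 14.2
tool_pos: [0.5297, -0.1737, 0.1228]
tool_rot: [-2.347, -2.082, 0.005]
contact_force: [-8.2, 0.3, 1.1]
opening: 0.007
grip_force: 69.4
```

The contact repeats at tool x ≈ 0.5288: the knuckle touches the drawer front with the bore 18 mm behind the hinge axis. That puts the aligned tool position at about (0.511, -0.172).

Call:
{"method": "step_arm", "body": {
  "targets": [
    {"travel":[-0.0353,0.0035,0],"angular":[0,0,0],"gripper":0},
    {"travel":[-0.0353,0.0035,0],"angular":[0,0,0],"gripper":0},
    {"travel":[-0.0353,0.0035,0],"angular":[0,0,0],"gripper":0},
    {"travel":[-0.0353,0.0035,0],"angular":[0,0,0],"gripper":0}
  ]
}}

```text
t: 14.6
tool_pos: [0.5112, -0.1721, 0.1237]
tool_rot: [2.349, 2.083, 0.002]
contact_force: [0.1, 0.7, -1.6]
opening: 0.0074
grip_force: 69.0
```

Call:
{"method": "step_arm", "body": {
  "targets": [
    {"travel":[0,0,-0.005],"angular":[0,0,0],"gripper":0},
    {"travel":[0,0,-0.01],"angular":[0,0,0],"gripper":0},
    {"travel":[0,0,-0.015],"angular":[0,0,0],"gripper":0},
    {"travel":[0,0,-0.015],"angular":[0,0,0],"gripper":0},
    {"travel":[0,0,-0.015],"angular":[0,0,0],"gripper":0}
  ]
}}

```text
t: 15.1
tool_pos: [0.5102, -0.1719, 0.114]
tool_rot: [-2.35, -2.084, 0.0]
contact_force: [0.4, -0.3, -1.6]
opening: 0.0072
grip_force: 69.0
```

Call:
{"method": "step_arm", "body": {
  "targets": [
    {"travel":[0,0,-0.01],"angular":[0,0,0],"gripper":0},
    {"travel":[0,0,-0.02],"angular":[0,0,0],"gripper":0},
    {"travel":[0,0,-0.03],"angular":[0,0,0],"gripper":0},
    {"travel":[0,0,-0.042],"angular":[0,0,0],"gripper":0},
    {"travel":[0,0,-0.042],"angular":[0,0,0],"gripper":0},
    {"travel":[0,0,-0.042],"angular":[0,0,0],"gripper":0}
  ]
}}

```text
t: 15.7
tool_pos: [0.5111, -0.1722, 0.0922]
tool_rot: [2.35, 2.084, -0.0]
contact_force: [-6.1, 3.7, 15.2]
opening: 0.007
grip_force: 71.3
```

Call:
{"method": "step_arm", "body": {
  "targets": [
    {"travel":[0,0,-0.003],"angular":[0,0,0],"gripper":0},
    {"travel":[0,0,-0.005],"angular":[0,0,0],"gripper":0},
    {"travel":[0,0,-0.005],"angular":[0,0,0],"gripper":0}
  ]
}}

```text
t: 16.0
tool_pos: [0.5114, -0.1722, 0.0922]
tool_rot: [-2.35, -2.085, 0.0]
contact_force: [-12.4, 7.1, 29.8]
opening: 0.0073
grip_force: 73.7
```

Call:
{"method": "step_arm", "body": {
  "targets": [
    {"travel":[0,0,-0.002],"angular":[0,0,0],"gripper":0},
    {"travel":[0,0,-0.002],"angular":[0,0,0],"gripper":0}
  ]
}}

```text
t: 16.2
tool_pos: [0.5116, -0.1723, 0.0922]
tool_rot: [-2.35, -2.085, 0.001]
contact_force: [-15.8, 8.5, 35.5]
opening: 0.0069
grip_force: 74.5
```

Contact at tool z 0.0922 fits the plate's bottom edge meeting the knuckle tops, with the bore 4 mm below the axis. The final tool z is therefore about 0.0963, which agrees with the stand-based 0.0968. I'll raise to it.

Call:
{"method": "step_arm", "body": {
  "targets": [
    {"travel":[0,0,0.0197],"angular":[0,0,0],"gripper":0},
    {"travel":[0,0,0.0197],"angular":[0,0,0],"gripper":0},
    {"travel":[0,0,0.0197],"angular":[0,0,0],"gripper":0},
    {"travel":[0,0,0.0197],"angular":[0,0,0],"gripper":0},
    {"travel":[0,0,0.0197],"angular":[0,0,0],"gripper":0}
  ]
}}

```text
t: 16.7
tool_pos: [0.5095, -0.1716, 0.0953]
tool_rot: [-2.349, -2.083, 0.001]
contact_force: [0.1, -0.2, -2.0]
opening: 0.007
grip_force: 69.1
```

Call:
{"method": "step_arm", "body": {
  "targets": [
    {"travel":[0.0005,0.0042,0],"angular":[0,0,0],"gripper":0},
    {"travel":[0.0005,0.0042,0],"angular":[0,0,0],"gripper":0},
    {"travel":[0.0005,0.0042,0],"angular":[0,0,0],"gripper":0}
  ]
}}

```text
t: 17.0
tool_pos: [0.5105, -0.1692, 0.0965]
tool_rot: [-2.35, -2.084, 0.0]
contact_force: [0.2, 1.5, -2.4]
opening: 0.0078
grip_force: 69.1
```

Call:
{"method": "step_arm", "body": {
  "targets": [
    {"travel":[0.0003,0.0025,0],"angular":[0,0,0],"gripper":0},
    {"travel":[0.0003,0.0025,0],"angular":[0,0,0],"gripper":0}
  ]
}}

```text
t: 17.2
tool_pos: [0.5108, -0.1679, 0.0968]
tool_rot: [2.35, 2.084, -0.0]
contact_force: [0.1, -0.7, -1.8]
opening: 0.0074
grip_force: 69.1
```

Call:
{"method": "step_arm", "body": {
  "targets": [
    {"travel":[0.0003,0.0025,0],"angular":[0,0,0],"gripper":0},
    {"travel":[0.0003,0.0025,0],"angular":[0,0,0],"gripper":0},
    {"travel":[0.0003,0.0025,0],"angular":[0,0,0],"gripper":0}
  ]
}}

```text
t: 17.5
tool_pos: [0.5109, -0.1673, 0.0969]
tool_rot: [2.349, 2.083, -0.002]
contact_force: [-1.0, -4.8, -3.2]
opening: 0.0074
grip_force: 69.1
```

Call:
{"method": "step_arm", "body": {
  "targets": [
    {"travel":[0.0003,0.0025,0],"angular":[0,0,0],"gripper":0},
    {"travel":[0.0003,0.0025,0],"angular":[0,0,0],"gripper":0},
    {"travel":[0.0003,0.0025,0],"angular":[0,0,0],"gripper":0}
  ]
}}

```text
t: 17.8
tool_pos: [0.511, -0.1666, 0.097]
tool_rot: [2.348, 2.083, -0.005]
contact_force: [-1.3, -8.2, -2.6]
opening: 0.0073
grip_force: 69.1
```

Call:
{"method": "step_arm", "body": {
  "targets": [
    {"travel":[-0.001,-0.008,0],"angular":[0,0,0],"gripper":0},
    {"travel":[-0.002,-0.0165,0],"angular":[0,0,0],"gripper":0},
    {"travel":[-0.002,-0.0165,0],"angular":[0,0,0],"gripper":0},
    {"travel":[-0.002,-0.0165,0],"angular":[0,0,0],"gripper":0}
  ]
}}

```text
t: 18.2
tool_pos: [0.51, -0.1745, 0.0967]
tool_rot: [-2.35, -2.084, -0.001]
contact_force: [-0.8, 0.3, -1.6]
opening: 0.0073
grip_force: 69.1
```

Call:
{"method": "step_arm", "body": {
  "targets": [
    {"travel":[-0.0003,-0.0025,0],"angular":[0,0,0],"gripper":0},
    {"travel":[-0.0003,-0.0025,0],"angular":[0,0,0],"gripper":0},
    {"travel":[-0.0003,-0.0025,0],"angular":[0,0,0],"gripper":0}
  ]
}}

```text
t: 18.5
tool_pos: [0.5098, -0.1758, 0.0967]
tool_rot: [-2.35, -2.084, -0.001]
contact_force: [0.5, 2.1, -1.3]
opening: 0.0074
grip_force: 69.2
```

```bash
python3 - <<'E'
from h import *
np.set_printoptions(precision=4,suppress=True)
snap('side','side4'); snap('top','top4'); o=ctrl.get_obs(); print(o['t'],o['tool_pos'],o['tool_rot'],o['contact_force'])
b=cv2.imread('pics/side4.png')
cv2.imwrite('pics/c6.png',cv2.resize(b[160:240,290:365],None,fx=7.4,fy=7.4,interpolation=2))
E
```

```text
18.6 [ 0.5098 -0.1758  0.0966] [-2.3499 -2.0839 -0.001 ] [-0.0343  1.594  -1.3943]
```

View pics/c6.png

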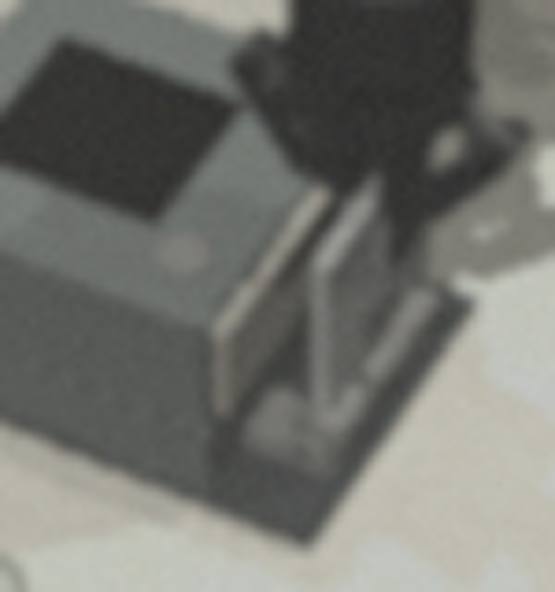

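Side crop: the leaf stands upright with its left edge vertical at (320,260)–(325,410), parallel to the shut drawer front and above the foot plate. The gap's two side contacts lie at y -0.168 and -0.1757, a spread of 7.7 mm against 8 expected. I'll centre between them.

Call:
{"method": "step_arm", "body": {
  "targets": [
    {"travel":[0.0016,0.0067,0],"angular":[0,0,0],"gripper":0},
    {"travel":[0.0016,0.0067,0],"angular":[0,0,0],"gripper":0},
    {"travel":[0.0016,0.0067,0],"angular":[0,0,0],"gripper":0},
    {"travel":[0.0016,0.0067,0],"angular":[0,0,0],"gripper":0},
    {"travel":[0.0016,0.0067,0],"angular":[0,0,0],"gripper":0},
    {"travel":[0.0016,0.0067,0],"angular":[0,0,0],"gripper":0},
    {"travel":[0.0016,0.0067,0],"angular":[0,0,0],"gripper":0},
    {"travel":[0.0016,0.0067,0],"angular":[0,0,0],"gripper":0}
  ]
}}

```text
t: 19.4
tool_pos: [0.5107, -0.1723, 0.0967]
tool_rot: [2.351, 2.084, -0.0]
contact_force: [-0.3, 0.1, -1.6]
opening: 0.007
grip_force: 69.2
```

```bash
python3 -c "
from h import *
o=ctrl.get_obs(); print(o['tool_pos'],o['contact_force'],abs(o['dq']).max()); print(ctrl.finish_job())"
```

```text
[ 0.51070777 -0.17231333  0.09670549] [-0.27585008  0.10083172 -1.58519421] 0.0018591084354969054
the job is handed in; nothing more can be done
None
```

The job is handed in: the drawer is pushed shut against its stop and the leaf is held upright with its knuckle centred in the hinge gap, bore within about 1 mm of the hinge axis by touch measurements, clear of the incubator; the hand-in returned no verdict.

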